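Put the green test stick back in its lipped cradle

TASK

Put the green metal-detector test stick away in its cradle on the worktop: tilt it, slip one end under the yellow lip, then lay it down level, so that it lies flat in the pocket between the two end walls and under the lip. Let go of it, and leave the red and the blue stick where they lie.

Things in the scene. Friction and masses are not known exactly. Their poses are not given: they have to be found in the camera images.
- green_centre (a point): Centre (half-way up) of the green stick: loose flat bar, 150 mm (y axis) x 22 (x) x 9 (z), 35 g, lying flat beside a red and a blue one in any order. Ends alike: either may go under the lip. Grip it mid-length across the 22 mm. Too long to drop in level: tilt it 15 to 20 degrees, low end some 20 mm under the lip, then swing the other end down. Home: centre at height 18.5 mm, mid-cradle.
- red_centre (a point): Centre of the red test stick, a bystander: same shape, size and axes.
- blue_centre (a point): Centre of the blue test stick, a bystander: same shape, size and axes.
- cradle: Dark steel cradle, fixed, 186 (y) x 64 (x) x 40 mm high. Origin: centre of its underside, on the worktop. Pocket 166 x 42 mm, floor (grey end pads) at height 14 mm; the middle 90 mm has no sides and a 6 mm floor: room for fingers. Yellow lip roofs y = 55 to 83 mm, underside at height 36, top 40 mm. Stop wall at y = -83 mm, top at height 29 mm. Cheeks by the lip 36 mm high, by the stop 24 mm.

How it is judged:
By the outcome, as a careful person would: the job done as asked, in the order asked, and still so for the second after the job is handed in, with the robot touching nothing.
It also fails if it takes over 34 s, if anything falls off the work surface, if the arm or the gripper's body presses on something with over 40 N, if the wrist force passes 120 N, or if a joint passes its speed limit or range.

ROBOT

A 6-joint arm with a two-finger parallel gripper is mounted at the origin on a cart in front of the work surface, level with it; the furniture and walls round the work are solid. World frame = base frame: x ahead of the robot, y to its left, z up, the work surface at z = 0. Lengths are in m, angles in rad, forces in N, time in s.
With the tool pointing down it reaches from about 0.35 to 0.95 m from the base axis. Payload 17.4 kg.
Tool frame: the origin (TCP) lies midway between the tips of the shut fingers; the grasp point (between the pads) lies 19 mm behind it; x points along the fingers, z is the direction in which the jaws open and shut, and the axes are right-handed (so a half turn about x gives the same grasp; the last joint's range is limited). The gripper opens to 93 mm and grips with 3 to 60 N. Pads are 15 mm wide; open, the fingers measure 128 mm over their backs; the gripper's body (75 mm by 188 mm) begins 65 mm behind the grasp point.
Start: joints at [-1.384, 0.116, 1.442, -0, 1.584, -0.038], TCP at [0.15, -0.658, 0.219] pointing down, gripper open.
Joint ranges: [-2.83, 2.83], [-0.83, 2.19], [0.07, 2.5], [-1.14, 4.28], [0.01, 3], [-2.97, 2.97]. Speed limits (rad/s): [1.89, 1.89, 2.22, 3.14, 3.14, 3.14].

INTERFACE

Orientations are given as a unit quaternion [x, y, z, w].
In Python, from cell import state, capture, sign_off gives the robot as it stands.
- The arm moves only by the tool step_arm, never from a script. Its arguments are lists of equal length, an entry for each row: "linear": the shift along the tool's x, y, z in mm, a list of three; "yaw": the turn about the tool's x in rad; "grip": the opening in per cent of the stroke, from 0 (shut) to 100 (fully open). A call has 1 to 5 rows; each row is the pose to reach, as a shift and turn from the pose commanded when the call began, along the tool's axes at that moment; what a row does not reach only later rows make up. A row lasts 1/10 s, in which the tool goes at most 50 mm and 8.59 degrees, less where a joint would pass 70% of its speed; a pose out of reach is approached as far as the arm can. A call with a gripper value outside its range is refused whole. The fingers move at their own pace and stop on an object; "newtons" is the grip in N (left out, the last holds). Time passes only in rows, so rows that repeat a pose let the fingers close. It gives the time, the measured TCP pose, the force and the opening at its end, in the units of the state.
- state(): the state, without advancing time (a new reading comes with each control period).
- capture(name): name is "scene" or "top"; returns a dict with "pixels" (480x640x3 uint8, blue, green, red), "range_z" (480x640 float32, m along the optical axis (not along the pixel's ray), 0 where there is no reading), "vertical_fov" (degrees; the focal length in pixels is half the picture's height over the tangent of half this angle, whatever the lens; pixels are square), "cx", "cy" (the principal point, pixels), "k1" (the pictures are not rectified: a ray, as slopes to the right and down, at radius r is drawn at 1 + k1 r^2 times it, then the intrinsics apply), "R" (3x3) and "t" (3): a world point X has camera coordinates R X + t. Camera axes: x right, y down, z forward; pixel columns grow to the right and rows downward; lengths in m; the calibration is good to about 2 mm. A picture is of the moment at which its call begins.
- sign_off(): hands the job in, once; it reports no verdict.
The state is a dict: "clock": time; "joint_positions": joint angles; "joint_vel": joint speeds; "joint_efforts": joint torques, N m; "position": TCP position; "tool_rot": TCP orientation; "ft_force": force on the tool from outside, world axes, zero at the start; "moment": the same for the moment, N m; "grip_width": opening from 0.0 (shut) to 1.0 (fully open).
Only numpy, scipy, OpenCV 4.12 (cv2) and the standard library are available. Lean on these libraries where they do the work, as an engineer would, in place of code of your own. Each camera call takes 0.05 s, during which the arm holds its last target.

## Working session

There is one attempt and no reset: what is moved stays moved. The work goes in short steps, Python scripts to look and compute and a tool call to move; the robot and the scene stay as the last step left them, time stands still between calls to the robot, and variables do not carry over. Pictures are saved under pics/ and viewed, and the job is handed in when it is done.

Besides the shell and the picture viewer there is one more tool, called after "Emit:" by a JSON object that holds its "api" and its "payload", one argument or row to a line. step_arm: Moves the arm, as the interface text tells. Its arguments: {"type":"object","properties":{"linear":{"type":"array","items":{"type":"array","items":{"type":"number"}}},"yaw":{"type":"array","items":{"type":"number"}},"grip":{"type":"array","items":{"type":"number"}},"newtons":{"type":"number"}},"required":["linear","yaw","grip"]}

```bash
mkdir -p pics; ls; cat > h.py <<'E'
import numpy as np, cv2, pickle
from scipy.spatial.transform import Rotation as Ro
def cam(c):
    f=240/np.tan(np.radians(c["vertical_fov"])/2)
    return f
def world(c,u,v,z=None):
    f=cam(c); K=np.array([[f,0,c["cx"]],[0,f,c["cy"]],[0,0,1.]])
    # model forward: d = s(1+k1 r^2)
    p=cv2.undistortPointsIter(np.array([[[u,v]]],float),K,np.array([c["k1"],0,0,0.]),None,None,(3,50,1e-10))[0,0]
    R=np.array(c["R"]);t=np.array(c["t"])
    d=np.array([p[0],p[1],1]); o=-R.T@t; w=R.T@d
    if z is None:
        s=c["range_z"][int(round(v)),int(round(u))]
    else: s=(z-o[2])/w[2]
    return o+s*w
E
python3 - <<'E'
from cell import *
import cv2,pickle
for n in("scene","top"):
    c=capture(n);pickle.dump(c,open(n+".pkl","wb"));cv2.imwrite(f"pics/{n}0.png",c["pixels"]);print(n,c["vertical_fov"],c["cx"],c["cy"],c["k1"],c["R"],c["t"])
print(state())
E
```

```text
pics
scene 49.14655665488691 329.14194089197093 240.39329385662847 -0.04028173250339573 [[-0.90476437 -0.42588232 -0.00506794]
 [-0.24359201  0.5271858  -0.81408726]
 [ 0.34937712 -0.73532264 -0.58072046]] [0.41786481 0.22297823 0.76800601]
top 57.83029790417088 322.70093587340244 239.35931983991424 -0.09417793659004546 [[-0.01697325 -0.99966544  0.01951729]
 [-0.99367626  0.01469823 -0.11131692]
 [ 0.11099281 -0.02128328 -0.99359329]] [-0.09713819  0.53401065  0.83337694]
{'clock': 0.1, 'joint_positions': array([-1.38381026e+00,  1.16472174e-01,  1.44220394e+00,  1.45995911e-06,
        1.58400450e+00, -3.78073120e-02]), 'joint_vel': array([ 0.00033709, -0.00173554, -0.00093973,  0.00113448, -0.0001479 ,
       -0.00088247]), 'joint_efforts': array([ 4.11557383e-03, -7.22890306e+01, -6.23864365e+01,  7.82395620e-02,
        2.28324946e-02, -8.47657202e-05]), 'position': array([ 0.1504134 , -0.65783853,  0.21795258]), 'tool_rot': array([ 0.44101626,  0.55321625, -0.44051355,  0.55263392]), 'ft_force': array([ 0.88967864,  0.16494161, -1.02998839]), 'moment': array([ 0.00529509, -0.03504589,  0.01140359]), 'grip_width': 1.0002538271671608}
```

View pics/top0.png

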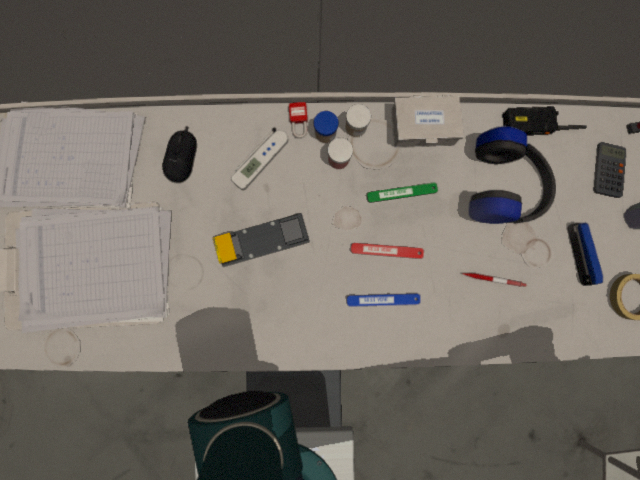

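View pics/scene0.png

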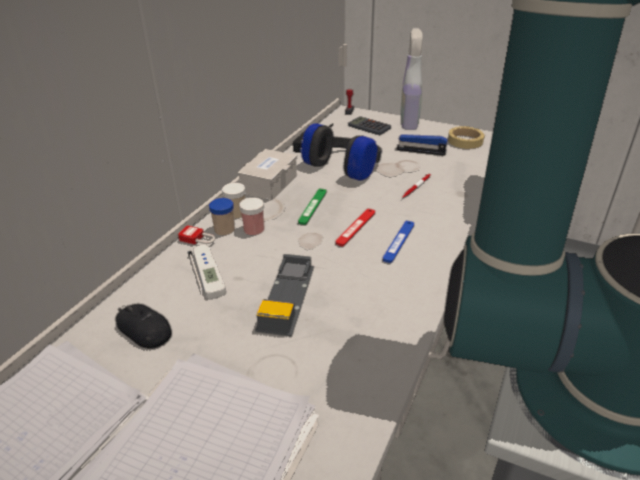

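The top picture shows green at about (402,192), red at (387,250) and blue at (383,299). The cradle is around (262,239), with the yellow lip at its left end (225,247). I'll enlarge these.

```bash
python3 - <<'E'
import pickle,cv2
c=pickle.load(open("top.pkl","rb"));p=c["pixels"]
cv2.imwrite("pics/cr.png",cv2.resize(p[200:275,205:315],None,fx=7,fy=7,interpolation=cv2.INTER_CUBIC))
cv2.imwrite("pics/gr.png",cv2.resize(p[165:220,355:450],None,fx=8,fy=8,interpolation=cv2.INTER_CUBIC))
E
```

```text
(no output)
```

View pics/cr.png

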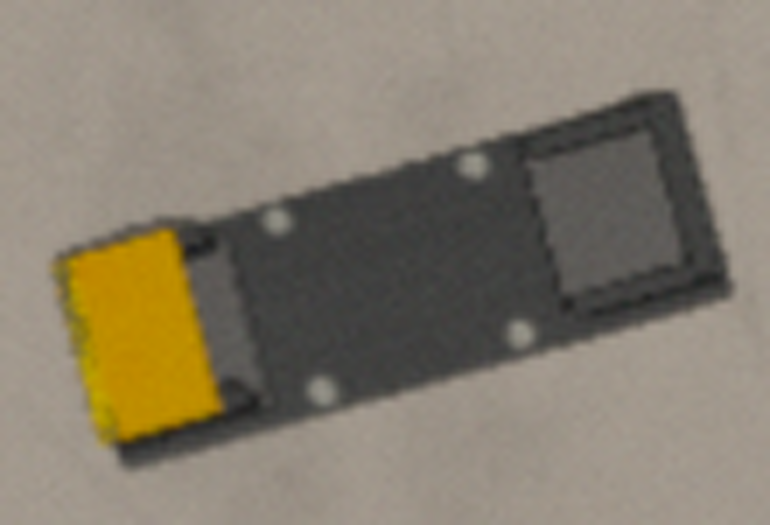

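View pics/gr.png

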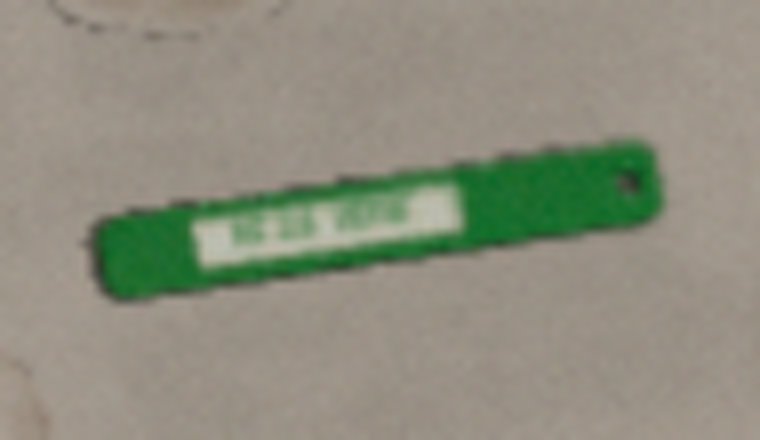

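```bash
python3 - <<'E'
import pickle,cv2,numpy as np
from h import *
for n in("top","scene"):
    c=pickle.load(open(n+".pkl","rb"));R=np.array(c["R"]);print(n,"campos",-R.T@c["t"])
    hsv=cv2.cvtColor(c["pixels"],cv2.COLOR_BGR2HSV)
    boxes={"top":{"green":(165,220,355,450),"red":(236,264,340,432),"blue":(285,312,338,428)},"scene":{"green":(185,228,292,332),"red":(205,250,330,380),"blue":(218,266,378,418)}}[n]
    for col,(a,b,l,r) in boxes.items():
        h=hsv[a:b,l:r]
        m=(h[...,1]>110)&(h[...,2]>40)
        ys,xs=np.nonzero(m)
        cnt,_=cv2.findContours(m.astype(np.uint8),cv2.RETR_EXTERNAL,cv2.CHAIN_APPROX_NONE)
        k=max(cnt,key=cv2.contourArea)[:,0,:]
        P=np.array([world(c,x+l,y+a,0.009)[:2] for x,y in k])*1000
        rc=cv2.minAreaRect(P.astype(np.float32));print(n,col,np.round(rc[0],1),np.round(rc[1],1),round(rc[2],2))
        bp=cv2.boxPoints(rc);print(np.round(bp,1).tolist(), [round(float(c["range_z"][a+y,l+x]),3) for x,y in k[:1]])
c=pickle.load(open("top.pkl","rb"))
w=lambda x,y,z:world(c,(x+.5)/7-.5+205,(y+.5)/7-.5+200,z)*1000
for nm,pts,z in [("lip",[(175,230),(222,410),(62,258),(105,440)],.040),("bolt",[(277,221),(473,165),(323,392),(521,335)],.006),("pad",[(527,160),(653,130),(690,262),(568,297)],.014),("padL",[(235,250),(262,400)],.014)]:
    q=np.array([w(x,y,z) for x,y in pts]);print(nm,np.round(q,1).tolist(),q.mean(0).round(1))
for x,y in[(150,330),(400,280),(610,220)]:print(world(c,x/7+205,y/7+200)*1000)
E
```

```text
top campos [ 0.4364861  -0.08721771  0.88937803]
top green [ 631.6 -272.9] [ 20.7 147.9] 7.89
[[611.0999755859375, -201.10000610351562], [631.4000244140625, -347.6000061035156], [652.0, -344.70001220703125], [631.7000122070312, -198.1999969482422]] [0.903]
top red [ 510.6 -237.3] [149.1  21.4] 84.5
[[492.79998779296875, -310.5], [514.0999755859375, -312.5], [528.4000244140625, -164.1999969482422], [507.1000061035156, -162.10000610351562]] [0.886]
top blue [ 410.7 -226.3] [ 20.4 147.1] 0.24
[[400.20001220703125, -152.8000030517578], [400.79998779296875, -299.8999938964844], [421.20001220703125, -299.79998779296875], [420.6000061035156, -152.6999969482422]] [0.885]
scene campos [0.16406117 0.62514249 0.62963825]
scene green [ 629.  -267.3] [ 19.9 150.3] 8.55
[[608.0, -194.5], [630.2999877929688, -343.1000061035156], [650.0, -340.20001220703125], [627.5999755859375, -191.60000610351562]] [1.237]
scene red [ 509.1 -231.1] [155.   23.2] 85.34
[[491.20001220703125, -307.3999938964844], [514.4000244140625, -309.20001220703125], [527.0, -154.8000030517578], [503.79998779296875, -152.89999389648438]] [1.164]
scene blue [ 409.2 -220.2] [ 20.1 152.5] 0.32
[[398.70001220703125, -144.10000610351562], [399.5, -296.5], [419.70001220703125, -296.3999938964844], [418.79998779296875, -143.89999389648438]] [1.126]
lip [[547.8, 78.0, 40.0], [496.9, 64.4, 40.0], [540.4, 109.9, 40.0], [488.9, 97.3, 40.0]] [518.5  87.4  40. ]
bolt [[554.5, 54.6, 6.0], [570.2, -2.9, 6.0], [504.1, 41.0, 6.0], [519.9, -16.7, 6.0]] [537.2  19.    6. ]
pad [[570.2, -19.4, 14.0], [578.5, -56.1, 14.0], [539.7, -66.4, 14.0], [530.0, -31.0, 14.0]] [554.6 -43.2  14. ]
padL [[545.1, 65.5, 14.0], [501.4, 57.5, 14.0]] [523.3  61.5  14. ]
[519.03330977  84.48531788  37.42775515]
[535.55019455  17.54025585   7.16033355]
[551.38742097 -44.20388433  14.01536621]
```

```bash
cat >> h.py <<'E'
def go(st,target,yawdeg):
    """shift mm in tool axes & yaw so that jaw z is perpendicular to stick y-axis rotated yawdeg"""
    Rm=Ro.from_quat(st["tool_rot"]).as_matrix()
    d=Rm.T@(np.array(target)-np.array(st["position"])*1000)
    z=Rm[:,2]; a=np.degrees(np.arctan2(z[1],z[0]))
    # desired jaw dir = world x rotated yawdeg (mod 180)
    e=(yawdeg-a+90)%180-90
    # tool x points down: yaw about tool x = -e
    s=-np.sign(Rm[2,0])
    return d.round(1), round(float(np.radians(-s*e)),3), Rm.round(3).tolist(), round(a,1)
E
python3 - <<'E'
from h import *
import pickle
from cell import state
s=state();print(go(s,[631,-272,150],7.9))
c=pickle.load(open("top.pkl","rb"))
for n,(u,v) in dict(box=(430,140),box2=(430,115),jar=(340,147),jar2=(358,115),bluejar=(325,120),hp=(497,200),hp2=(500,140),wall=(420,97),hpa=(478,205)).items(): print(n,(world(c,u,v)*1000).round())
E
```

```text
(array([  68.3,  554.5, -268.9]), -1.484, [[-0.0, 0.975, 0.223], [0.001, 0.223, -0.975], [-1.0, 0.0, -0.001]], np.float64(-77.1))
box [ 727. -324.   57.]
box2 [ 781. -328.   56.]
jar [ 711. -142.   65.]
jar2 [ 776. -179.   68.]
bluejar [ 766. -113.   67.]
hp [ 594. -433.  106.]
hp2 [ 712. -449.  103.]
wall [ 817. -308.   62.]
hpa [436. -87. 889.]
```

Emit:
{"api": "step_arm", "payload": {
  "linear": [
    [0,554,-269],
    [0,554,-269],
    [0,554,-269],
    [0,554,-269],
    [0,554,-269]
  ],
  "yaw": [-1.484,-1.484,-1.484,-1.484,-1.484],
  "grip": [60,60,60,60,60],
  "newtons": 8
}}

```text
clock: 0.6
position: [0.3465, -0.4999, 0.2184]
tool_rot: [0.206, 0.677, -0.206, 0.676]
ft_force: [0.8, -1.2, -0.1]
grip_width: 0.63
```

```bash
python3 -c "
from h import *
from cell import state
s=state();print(s['clock'],s['position'],go(s,[631,-272,150],7.9))"
```

```text
0.6 [ 0.34649787 -0.49988396  0.21842866] (array([ 68.4, 347.6, 109.6]), -0.728, [[-0.0, 0.556, 0.831], [0.0, 0.831, -0.556], [-1.0, 0.0, -0.0]], np.float64(-33.8))
```

Emit:
{"api": "step_arm", "payload": {
  "linear": [
    [0,347,109],
    [0,347,109],
    [0,347,109],
    [0,347,109],
    [0,347,109]
  ],
  "yaw": [-0.728,-0.728,-0.728,-0.728,-0.728],
  "grip": [60,60,60,60,60]
}}

```text
clock: 1.1
position: [0.5425, -0.3444, 0.2184]
tool_rot: [-0.049, 0.706, 0.049, 0.705]
ft_force: [-0.6, -0.4, -0.1]
grip_width: 0.602
```

```bash
python3 -c "
from h import *
from cell import state
s=state();print(s['clock'],s['position'],go(s,[631,-272,150],7.9))"
```

```text
1.1 [ 0.54252639 -0.34440326  0.21843724] (array([68.4, 59.5, 97.6]), 0.0, [[-0.0, -0.138, 0.99], [0.0, 0.99, 0.138], [-1.0, 0.0, -0.0]], np.float64(7.9))
```

Emit:
{"api": "step_arm", "payload": {
  "linear": [
    [0,59,97],
    [0,59,97],
    [30,59,97],
    [68,59,97],
    [68,59,97]
  ],
  "yaw": [0,0,0,0,0],
  "grip": [60,60,60,60,60]
}}

```text
clock: 1.6
position: [0.628, -0.2734, 0.1447]
tool_rot: [-0.046, 0.708, 0.048, 0.703]
ft_force: [-1.1, -0.2, -1.6]
grip_width: 0.6
```

```bash
python3 - <<'E'
from h import *
from cell import *
s=state();print(s['clock'],s['position'],go(s,[631,-272,150],7.9)[:2])
for n in("top","scene"):
    c=capture(n);pickle.dump(c,open(n+"1.pkl","wb"));cv2.imwrite(f"pics/{n}1.png",c["pixels"])
E
```

```text
1.6 [ 0.62801211 -0.27337605  0.14465096] (array([-5.4,  1. ,  3.1]), -0.005)
```

View pics/scene1.png

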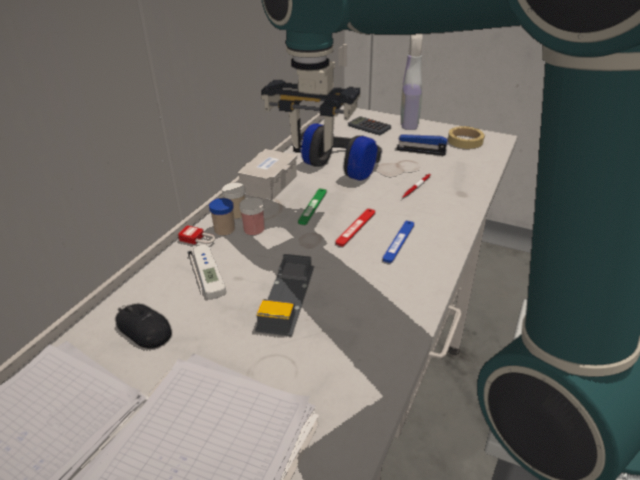

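The scene picture shows the open fingers (around 310,110) above the green stick (313,207), well clear of the box. I'll descend partway.

Emit:
{"api": "step_arm", "payload": {
  "linear": [
    [30,0,3],
    [60,0,3],
    [90,0,3],
    [110,0,3],
    [110,0,3]
  ],
  "yaw": [0,0,0,0,0],
  "grip": [60,60,60,60,60]
}}

```text
clock: 2.2
position: [0.632, -0.2749, 0.0402]
tool_rot: [-0.046, 0.706, 0.047, 0.705]
ft_force: [-0.3, -0.7, -0.9]
grip_width: 0.6
```

```bash
python3 - <<'E'
from h import *
from cell import *
s=state();print(s['clock'],s['position'],go(s,[631,-272.5,3],7.9)[:2])
for n in("top","scene"):
    c=capture(n);pickle.dump(c,open(n+"2.pkl","wb"));p=c["pixels"]
    q=p[140:230,340:460] if n=="top" else p[130:230,260:380]
    cv2.imwrite(f"pics/{n}2.png",cv2.resize(q,None,fx=6,fy=6,interpolation=cv2.INTER_CUBIC))
print(state()["position"])
E
```

```text
2.2 [ 0.63197658 -0.27487794  0.04017622] (array([37.2,  2.5, -0.6]), -0.007)
[ 0.63329019 -0.27529051  0.04324495]
```

View pics/scene2.png

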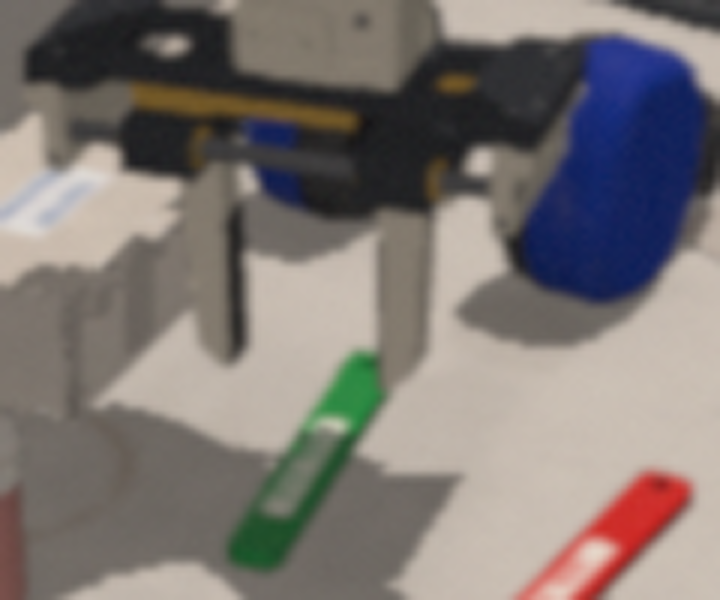

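View pics/top2.png

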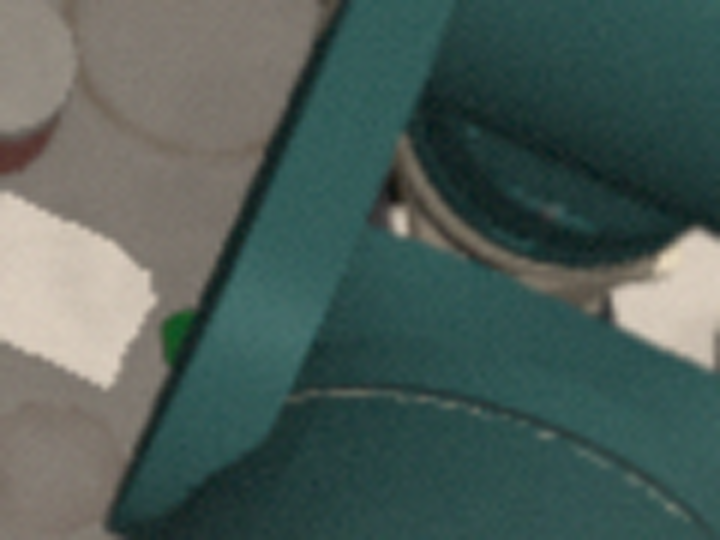

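The fingers straddle the green stick; the box stays below the gripper body. Finishing the descent slowly.

Emit:
{"api": "step_arm", "payload": {
  "linear": [
    [15,2,-1],
    [28,2,-1],
    [34,2,-1],
    [34,2,-1],
    [34,2,-1]
  ],
  "yaw": [0,0,0,0,0],
  "grip": [60,60,60,60,60]
}}

```text
clock: 2.8
position: [0.6314, -0.2726, 0.0067]
tool_rot: [-0.047, 0.706, 0.047, 0.706]
ft_force: [0.4, 0.3, -0.5]
grip_width: 0.603
```

```bash
python3 - <<'E'
from h import *
from cell import *
for i in range(3):
    s=state();print(s['clock'],s['position'],s["ft_force"].round(1),go(s,[631,-272.5,3],7.9)[:2])
    c=capture("scene")
p=c["pixels"]
cv2.imwrite(f"pics/s3.png",cv2.resize(p[130:230,260:380],None,fx=6,fy=6,interpolation=cv2.INTER_CUBIC))
E
```

```text
2.8 [ 0.63138759 -0.2726068   0.00669199] [ 0.4  0.3 -0.5] (array([ 3.7,  0.2, -0.4]), -0.006)
2.85 [ 0.63156118 -0.27270906  0.00703564] [-0.1  2.   0.9] (array([ 4. ,  0.3, -0.5]), -0.006)
2.9 [ 0.63160932 -0.2727458   0.00716475] [-0.2 -0.1  0.4] (array([ 4.2,  0.3, -0.6]), -0.006)
```

View pics/s3.png

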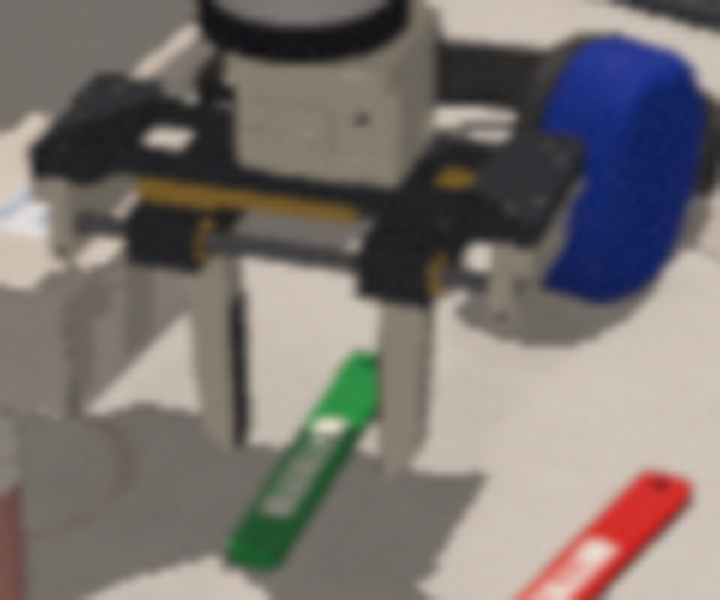

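Both fingertips, at (232,445) and (397,470) in the crop, straddle the mid-length of the green stick at (310,460). Going down 4 mm more and closing.

Emit:
{"api": "step_arm", "payload": {
  "linear": [
    [4,0,0],
    [4,0,0],
    [4,0,0],
    [4,0,0],
    [4,0,0]
  ],
  "yaw": [0,0,0,0,0],
  "grip": [60,60,0,0,0],
  "newtons": 8
}}

```text
clock: 3.45
position: [0.6314, -0.2726, 0.0027]
tool_rot: [-0.047, 0.706, 0.047, 0.706]
ft_force: [-0.5, -0.7, -0.4]
grip_width: 0.39
```

Emit:
{"api": "step_arm", "payload": {
  "linear": [
    [0,0,0],
    [0,0,0],
    [0,0,0],
    [0,0,0],
    [0,0,0]
  ],
  "yaw": [0,0,0,0,0],
  "grip": [0,0,0,0,0]
}}

```text
clock: 3.95
position: [0.6314, -0.2726, 0.0027]
tool_rot: [-0.047, 0.706, 0.047, 0.706]
ft_force: [-0.1, -0.1, -0.2]
grip_width: 0.234
```

Emit:
{"api": "step_arm", "payload": {
  "linear": [
    [-15,0,0],
    [-45,0,0],
    [-80,0,0],
    [-110,0,0],
    [-110,0,0]
  ],
  "yaw": [0,0,0,0,0],
  "grip": [0,0,0,0,0]
}}

```text
clock: 4.45
position: [0.633, -0.2734, 0.1191]
tool_rot: [-0.048, 0.703, 0.045, 0.708]
ft_force: [-0.0, -0.5, 0.2]
grip_width: 0.234
```

```bash
python3 - <<'E'
from h import *
from cell import *
c0=np.array([537.2,18.6]);th=np.radians(15.3);ey=np.array([-np.sin(th),np.cos(th)])
s=state();print(s['clock'],s['position'],s["grip_width"])
p=c0+ey*135;print(p,go(s,[*p,115],15.3)[:2])
c=capture("scene")["pixels"]
cv2.imwrite(f"pics/s4.png",cv2.resize(c[70:220,230:400],None,fx=4,fy=4,interpolation=cv2.INTER_CUBIC))
E
```

```text
4.45 [ 0.6330059  -0.27339421  0.11907306] 0.23416203416019885
[501.57713825 148.81525149] (array([  1.9, 435.8, -74.7]), -0.135)
```

View pics/s4.png

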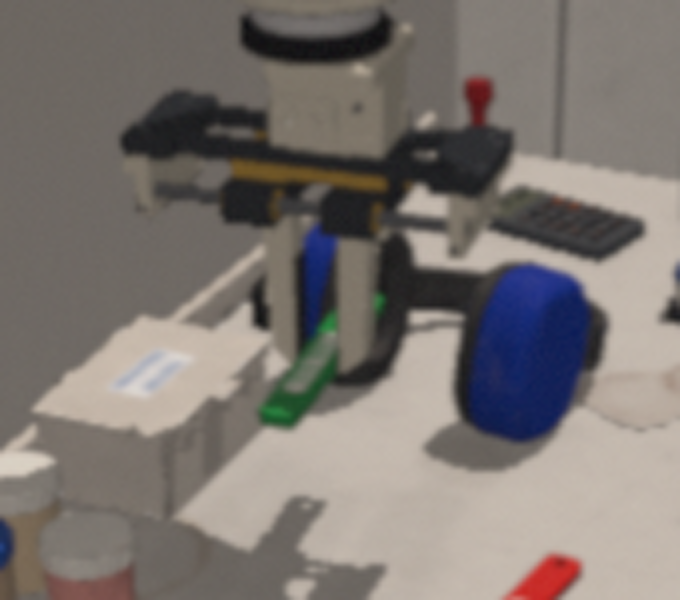

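The green stick hangs level in the fingers, at (320,360) in the crop. Moving it to just outside the lip end of the cradle. The tool can't pitch, so I'll tilt the stick by pressing its inner end on the lip's top.

Emit:
{"api": "step_arm", "payload": {
  "linear": [
    [0,30,-8],
    [0,75,-20],
    [0,120,-30],
    [0,165,-40],
    [0,210,-45]
  ],
  "yaw": [-0.03,-0.06,-0.09,-0.135,-0.135],
  "grip": [0,0,0,0,0]
}}

```text
clock: 5.0
position: [0.5576, -0.0689, 0.112]
tool_rot: [-0.094, 0.701, 0.095, 0.7]
ft_force: [0.8, -0.4, -0.4]
grip_width: 0.235
```

Emit:
{"api": "step_arm", "payload": {
  "linear": [
    [0,45,0],
    [0,90,0],
    [0,135,0],
    [0,175,0],
    [0,200,0]
  ],
  "yaw": [0,0,0,0,0],
  "grip": [0,0,0,0,0]
}}

```text
clock: 5.5
position: [0.505, 0.1248, 0.1122]
tool_rot: [-0.095, 0.701, 0.095, 0.7]
ft_force: [0.9, 0.0, -0.6]
grip_width: 0.237
```

```bash
python3 - <<'E'
from h import *
from cell import *
c0=np.array([537.2,18.6]);th=np.radians(15.3);ey=np.array([-np.sin(th),np.cos(th)])
s=state();print(s['clock'],s['position'],s["grip_width"])
p=c0+ey*135;print(p,go(s,[*p,70],15.3)[:2])
E
```

```text
5.5 [0.50499781 0.12476802 0.11221865] 0.23712445697745557
[501.57713825 148.81525149] (array([42.2, 24.1,  3.1]), 0.001)
```

Emit:
{"api": "step_arm", "payload": {
  "linear": [
    [0,24,3],
    [20,24,3],
    [40,24,3],
    [58,24,3],
    [58,24,3]
  ],
  "yaw": [0,0,0,0,0],
  "grip": [0,0,0,0,0],
  "newtons": 5
}}

```text
clock: 6.0
position: [0.5012, 0.1462, 0.0518]
tool_rot: [-0.094, 0.702, 0.094, 0.699]
ft_force: [-0.7, -0.7, -0.4]
grip_width: 0.24
```

```bash
python3 - <<'E'
from h import *
from cell import *
c0=np.array([537.2,18.6]);th=np.radians(15.3);ey=np.array([-np.sin(th),np.cos(th)])
c=capture("scene")["pixels"]
s=state();print(s['clock'],s['position'],s["grip_width"],s["ft_force"])
p=c0+ey*135;print(p,go(s,[*p,30],15.3)[:2])
cv2.imwrite(f"pics/s5.png",cv2.resize(c[190:370,190:380],None,fx=3.3,fy=3.3,interpolation=cv2.INTER_CUBIC))
E
```

```text
6.05 [0.50198622 0.14630343 0.053549  ] 0.2327838677270138 [-0.16105933  1.52125125  0.33087111]
[501.57713825 148.81525149] (array([23.5,  2.5,  0.3]), 0.0)
```

View pics/s5.png

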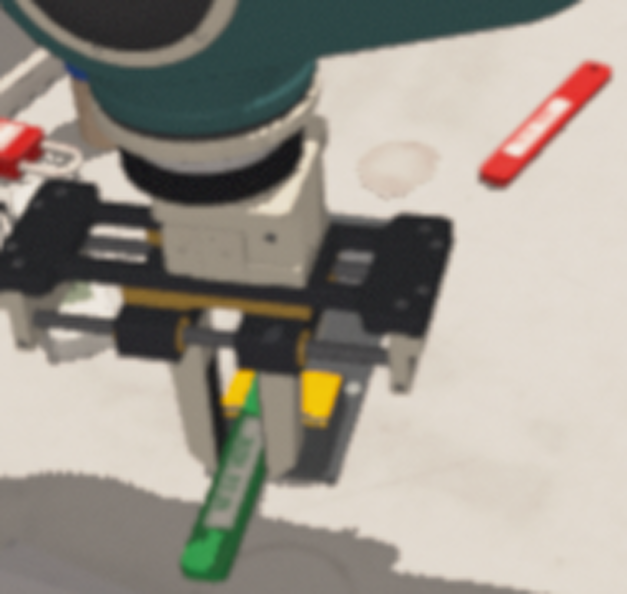

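The stick runs from (205,560) between the fingers and over the yellow lip (around 320,395). Pressing down lightly to pivot it.

Emit:
{"api": "step_arm", "payload": {
  "linear": [
    [6,2,0],
    [11,2,0],
    [16,2,0],
    [20,2,0],
    [24,2,0]
  ],
  "yaw": [0,0,0,0,0],
  "grip": [0,0,0,0,0],
  "newtons": 4
}}

```text
clock: 6.55
position: [0.5025, 0.1484, 0.0305]
tool_rot: [-0.094, 0.701, 0.094, 0.701]
ft_force: [0.5, -0.6, 0.1]
grip_width: 0.236
```

```bash
python3 - <<'E'
from h import *
from cell import *
c0=np.array([537.2,18.6]);th=np.radians(15.3);ey=np.array([-np.sin(th),np.cos(th)])
c=capture("scene")["pixels"]
s=state();print(s['clock'],s['position'],s["grip_width"],s["ft_force"])
cv2.imwrite(f"pics/s6.png",cv2.resize(c[190:370,190:380],None,fx=3.3,fy=3.3,interpolation=cv2.INTER_CUBIC))
E
```

```text
6.6 [0.50214207 0.14832456 0.02978096] 0.2358750430352605 [ 0.29282797  0.27130269 -0.6221563 ]
```

View pics/s6.png

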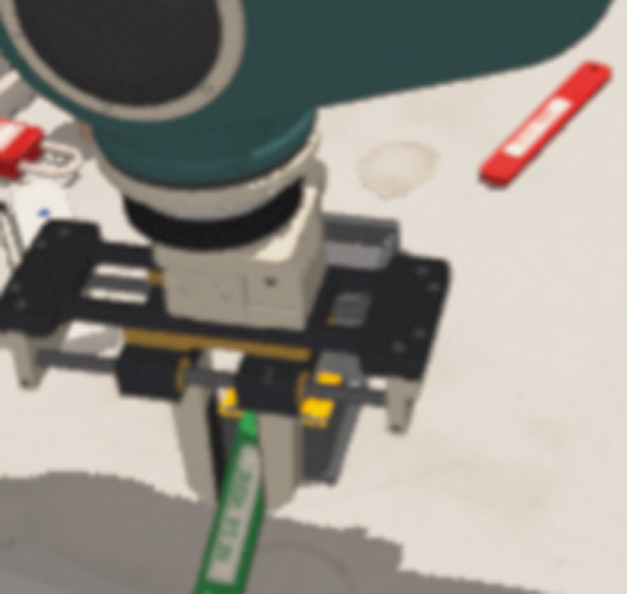

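The stick now appears tilted, with its outer end out of the crop at the bottom. I'll firm up the grip, lift, and measure the tilt.

Emit:
{"api": "step_arm", "payload": {
  "linear": [
    [0,0,0],
    [-15,0,0],
    [-40,0,0],
    [-60,0,0],
    [-60,0,0]
  ],
  "yaw": [0,0,0,0,0],
  "grip": [0,0,0,0,0],
  "newtons": 15
}}

```text
clock: 7.1
position: [0.5038, 0.1488, 0.0948]
tool_rot: [-0.094, 0.699, 0.094, 0.703]
ft_force: [0.5, -0.7, 0.2]
grip_width: 0.237
```

```bash
python3 - <<'E'
from h import *
from cell import *
c=capture("scene");t=capture("top");pickle.dump((c,t),open("l.pkl","wb"))
s=state();print(s['clock'],s['position'],s["grip_width"],s["ft_force"])
cv2.imwrite(f"pics/s7.png",cv2.resize(c["pixels"][150:400,170:400],None,fx=2.4,fy=2.4,interpolation=cv2.INTER_CUBIC))
cv2.imwrite(f"pics/t7.png",cv2.resize(t["pixels"][190:310,130:320],None,fx=4,fy=4,interpolation=cv2.INTER_CUBIC))
E
```

```text
7.2 [0.50255086 0.14847946 0.0913224 ] 0.23190381935531734 [-0.9511117  -0.91247017 -1.00449546]
```

View pics/s7.png

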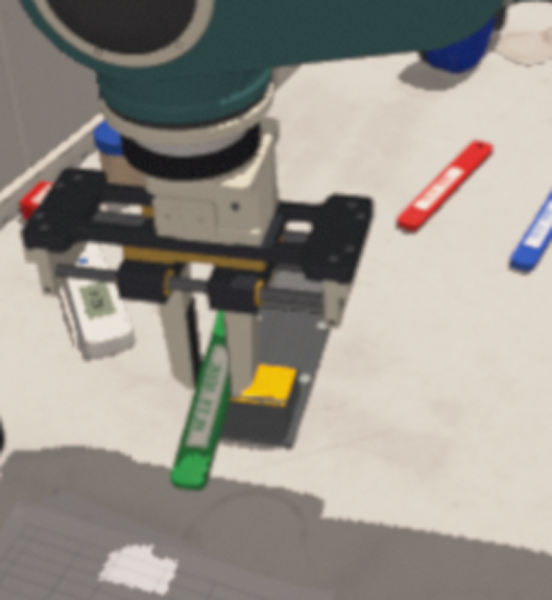

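View pics/t7.png

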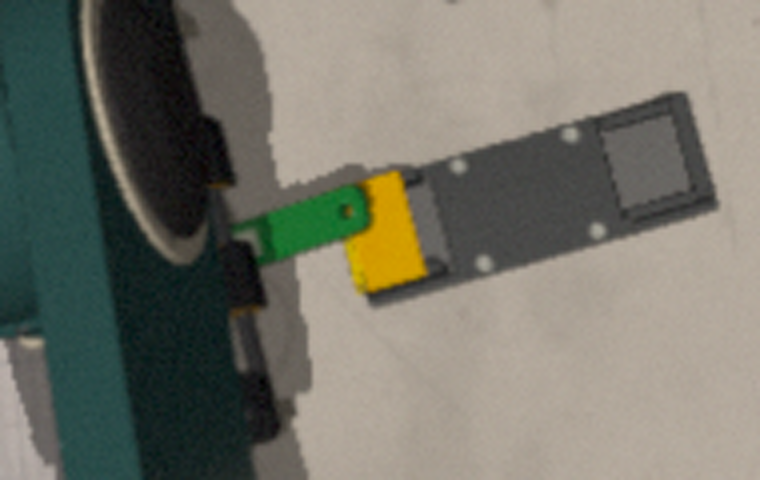

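The stick clearly slopes down, low end at (190,475) in the scene crop and high end with the hole at (350,200) in the top crop. I'll get the heights from the range image.

```bash
python3 - <<'E'
from h import *
c,t=pickle.load(open("l.pkl","rb"))
c0=np.array([537.2,18.6]);th=np.radians(15.3);ey=np.array([-np.sin(th),np.cos(th)]);ex=np.array([np.cos(th),np.sin(th)])
for nm,k,box in(("top",t,(232,262,180,225)),("scene",c,(275,356,235,270))):
    a,b,l,r=box
    h=cv2.cvtColor(k["pixels"],cv2.COLOR_BGR2HSV)
    P=[]
    for v in range(a,b):
        for u in range(l,r):
            if 50<h[v,u,0]<75 and h[v,u,1]>110 and h[v,u,2]>60:
                w=world(k,u,v)*1000;q=w[:2]-c0;P.append((q@ex,q@ey,w[2]))
    P=np.array(P);P=P[(P[:,2]>30)&(P[:,2]<200)]
    f=np.polyfit(P[:,1],P[:,2],1);print(nm,len(P),P.min(0).round(1),P.max(0).round(1),"tilt",np.degrees(np.arctan(f[0])),"z at 135",np.polyval(f,135), np.median(P[:,0]))
E
```

```text
top 319 [ -9.2  61.3 100.8] [ 12.5 125.6 123.5] tilt -16.20829703950137 z at 135 99.378037023338 1.791035198443764
scene 350 [-17.3  90.5  76. ] [ 14.4 207.3 183.6] tilt -16.83713353921341 z at 135 101.27027899337048 2.144460674448995
```

```bash
python3 - <<'E'
from h import *
from cell import *
c0=np.array([537.2,18.6]);th=np.radians(15.3);ey=np.array([-np.sin(th),np.cos(th)]);ex=np.array([np.cos(th),np.sin(th)])
s=state();q=s["position"][:2]*1000-c0;print(s["clock"],q@ex,q@ey,s["position"][2])
p=c0+ey*-27-ex*1;print(go(s,[*p,90],15.3)[:2])
E
```

```text
7.2 0.8506009849559617 134.41917041348935 0.09132239966858466
(array([   1.3, -161.4,   -1.8]), -0.0)
```

Emit:
{"api": "step_arm", "payload": {
  "linear": [
    [0,-35,-2],
    [0,-75,-2],
    [0,-115,-2],
    [0,-150,-2],
    [0,-161,-2]
  ],
  "yaw": [0,0,0,0,0],
  "grip": [0,0,0,0,0]
}}

```text
clock: 7.7
position: [0.5428, -0.0099, 0.0896]
tool_rot: [-0.093, 0.701, 0.093, 0.7]
ft_force: [0.9, 0.7, -0.2]
grip_width: 0.235
```

Emit:
{"api": "step_arm", "payload": {
  "linear": [
    [0,0,0],
    [10,0,0],
    [20,0,0],
    [30,0,0],
    [30,0,0]
  ],
  "yaw": [0,0,0,0,0],
  "grip": [0,0,0,0,0]
}}

```text
clock: 8.2
position: [0.5418, -0.0066, 0.0585]
tool_rot: [-0.094, 0.702, 0.095, 0.7]
ft_force: [0.3, -0.3, 0.5]
grip_width: 0.232
```

```bash
cat > look.py <<'E'
import sys
from h import *
from cell import *
n=sys.argv[1]
c=capture("scene");t=capture("top");pickle.dump((c,t),open("l.pkl","wb"))
c0=np.array([537.2,18.6]);th=np.radians(15.3);ey=np.array([-np.sin(th),np.cos(th)]);ex=np.array([np.cos(th),np.sin(th)])
s=state();q=s["position"][:2]*1000-c0;print(s["clock"],"cradle x,y",(q@ex).round(1),(q@ey).round(1),s["position"][2],s["ft_force"].round(1),s["grip_width"])
cv2.imwrite(f"pics/s{n}.png",cv2.resize(c["pixels"][200:360,220:350],None,fx=4.5,fy=4.5,interpolation=cv2.INTER_CUBIC)[:600])
cv2.imwrite(f"pics/t{n}.png",cv2.resize(t["pixels"][190:290,190:330],None,fx=5,fy=5,interpolation=cv2.INTER_CUBIC))
h0=cv2.cvtColor(c["pixels"],cv2.COLOR_BGR2HSV)
for nm,k,(a,b,l,r) in(("top",t,(200,280,195,335)),("scene",c,(230,340,225,328))):
    h=cv2.cvtColor(k["pixels"],cv2.COLOR_BGR2HSV)
    P=[]
    for v in range(a,b):
        for u in range(l,r):
            if 50<h[v,u,0]<75 and h[v,u,1]>130 and h[v,u,2]>50:
                w=world(k,u,v)*1000;q=w[:2]-c0;P.append((q@ex,q@ey,w[2]))
    P=np.array(P)
    if len(P)<15: print(nm,len(P));continue
    P=P[(P[:,2]>5)&(P[:,2]<130)]
    f=np.polyfit(P[:,1],P[:,2],1)
    print(nm,len(P),P.min(0).round(1),P.max(0).round(1),"tilt",np.degrees(np.arctan(f[0])).round(1),"z at 0,-27,50",np.polyval(f,[0,-27,50]).round(1),"x",np.median(P[:,0]).round(1))
E
python3 look.py 8
```

```text
8.3 cradle x,y -1.4 -26.1 0.060298229030913586 [ 0.1 -0.1 -0.1] 0.23644408349920257
top 33 [-11.5  35.1  15.2] [ 7.3 48.8 50.3] tilt -52.6 z at 0,-27,50 [ 98.4 133.6  33.1] x -3.3
scene 221 [-12.4 -79.8  36.7] [ 8.7 47.3 80.3] tilt -16.8 z at 0,-27,50 [57.3 65.4 42.1] x -0.7
```

View pics/s8.png

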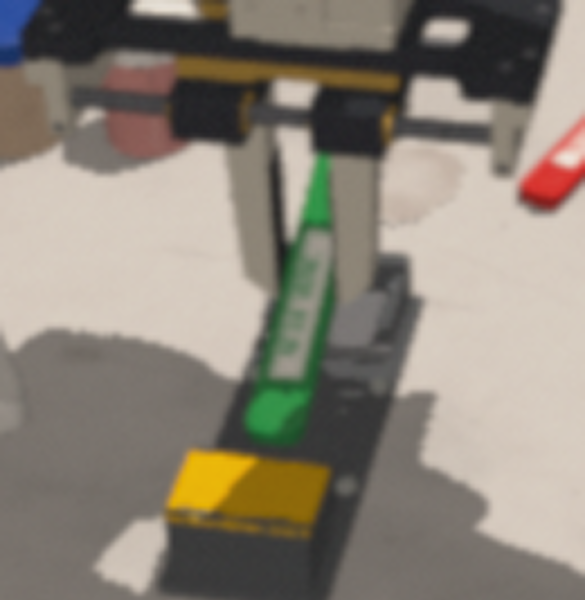

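View pics/t8.png

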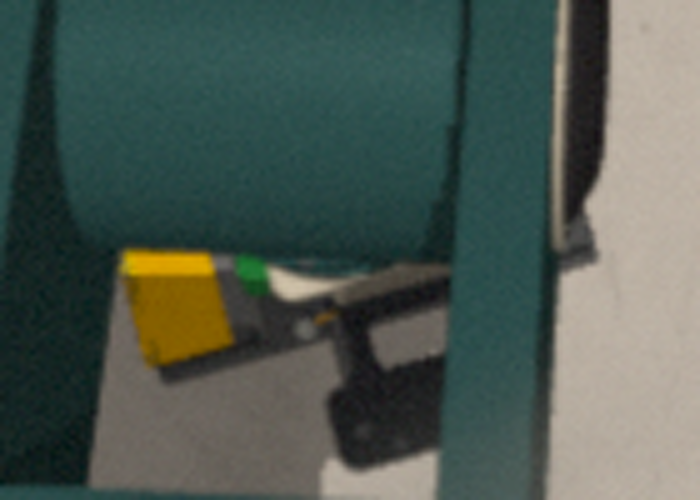

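Both views show the low end (275,415 in the scene crop) just short of the yellow lip and well centred in x. Lowering it to entry height.

Emit:
{"api": "step_arm", "payload": {
  "linear": [
    [8,0,0],
    [16,0,0],
    [18,0,0],
    [18,0,0],
    [18,0,0]
  ],
  "yaw": [0,0,0,0,0],
  "grip": [0,0,0,0,0]
}}

```text
clock: 8.8
position: [0.543, -0.0074, 0.0428]
tool_rot: [-0.094, 0.701, 0.094, 0.701]
ft_force: [-0.6, -0.2, -0.8]
grip_width: 0.234
```

```bash
python3 look.py 9
```

```text
8.9 cradle x,y -1.2 -26.7 0.04296393771021336 [-0.5  0.2 -0.6] 0.23162253023857324
top 28 [-11.   34.3  26.3] [ 2.1 43.5 32.9] tilt -13.6 z at 0,-27,50 [39.3 45.8 27.2] x -4.6
scene 196 [-11.3 -78.5  27. ] [10.2 43.8 65.6] tilt -16.7 z at 0,-27,50 [41.2 49.3 26.2] x 1.5
```

View pics/s9.png

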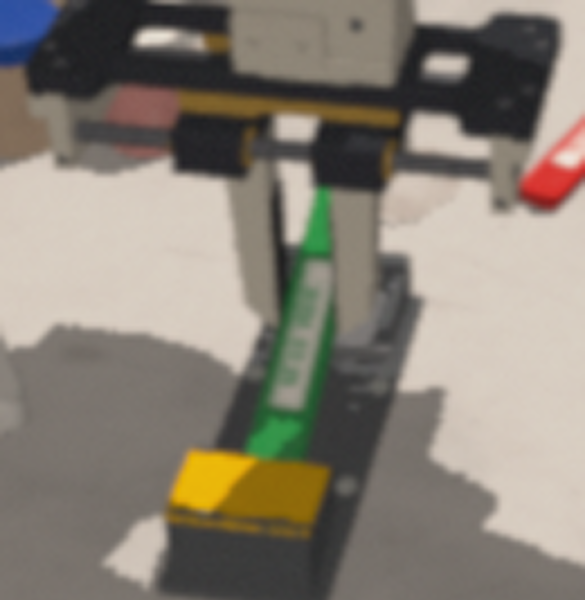

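The tip top is at about 28 mm, below the lip's 36 mm underside. Going down 2 mm more and sliding in about 29 mm.

Emit:
{"api": "step_arm", "payload": {
  "linear": [
    [2,0,0],
    [2,6,0],
    [2,13,0],
    [2,20,0],
    [2,27,0]
  ],
  "yaw": [0,0,0,0,0],
  "grip": [0,0,0,0,0]
}}

```text
clock: 9.4
position: [0.5356, 0.0194, 0.0407]
tool_rot: [-0.094, 0.701, 0.094, 0.701]
ft_force: [-0.1, -0.2, -0.4]
grip_width: 0.23
```

Emit:
{"api": "step_arm", "payload": {
  "linear": [
    [0,2,0],
    [0,2,0]
  ],
  "yaw": [0,0],
  "grip": [0,0]
}}

```text
clock: 9.6
position: [0.5352, 0.021, 0.0407]
tool_rot: [-0.094, 0.701, 0.094, 0.701]
ft_force: [-0.5, -0.1, -0.9]
grip_width: 0.234
```

```bash
python3 look.py 10
```

```text
9.7 cradle x,y -1.3 2.4 0.04070696310483792 [ 0.5 -1.2 -0.7] 0.2372423917789565
top 44 [-11.4 -70.7  63. ] [  7.2 -56.5  70.5] tilt -10.7 z at 0,-27,50 [54.7 59.7 45.2] x -4.4
scene 88 [-16.7 -46.3  33.2] [ 10.   44.4 129.7] tilt -13.2 z at 0,-27,50 [50.  56.3 38.3] x 4.0
```

View pics/s10.png

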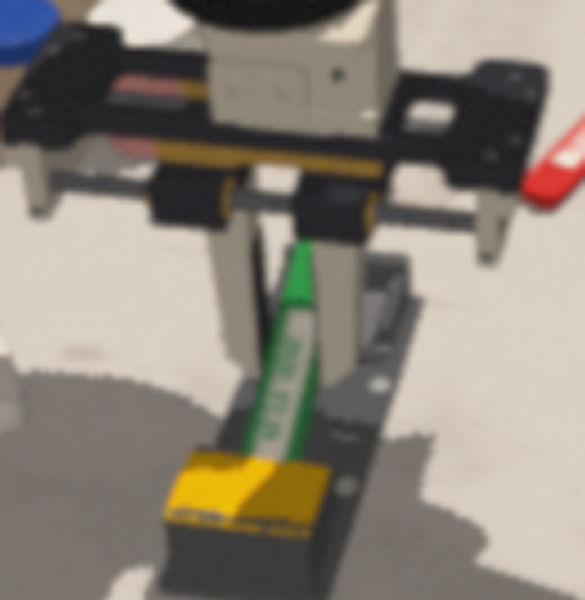

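The low end has slid under the lip, with the stick vanishing under the yellow at (280,458). Lowering with a light grip now, so the pad swings the stick level.

Emit:
{"api": "step_arm", "payload": {
  "linear": [
    [0,0,0],
    [4,0,0],
    [8,-1,0],
    [12,-1,0],
    [15,-2,0]
  ],
  "yaw": [0,0,0,0,0],
  "grip": [0,0,0,0,0],
  "newtons": 4
}}

```text
clock: 10.2
position: [0.5356, 0.0186, 0.025]
tool_rot: [-0.094, 0.701, 0.094, 0.701]
ft_force: [0.1, 0.8, 0.6]
grip_width: 0.237
```

Emit:
{"api": "step_arm", "payload": {
  "linear": [
    [3,0,0],
    [5,0,0],
    [7,0,0],
    [8,0,0],
    [8,0,0]
  ],
  "yaw": [0,0,0,0,0],
  "grip": [0,0,0,0,0]
}}

```text
clock: 10.7
position: [0.5358, 0.0187, 0.0175]
tool_rot: [-0.094, 0.701, 0.094, 0.701]
ft_force: [-0.3, 0.5, 0.0]
grip_width: 0.238
```

```bash
python3 look.py 11
```

```text
10.8 cradle x,y -1.3 0.4 0.01774589369719194 [-1.1  0.8 -1. ] 0.23826999039516064
top 41 [-11.2 -74.6  20.7] [  9.5 -60.3  29.6] tilt 2.9 z at 0,-27,50 [29.2 27.8 31.7] x -5.4
scene 51 [-11.5 -52.5  22.1] [ 9.2 32.3 26.6] tilt -0.9 z at 0,-27,50 [23.8 24.2 23.1] x 5.3
```

View pics/s11.png

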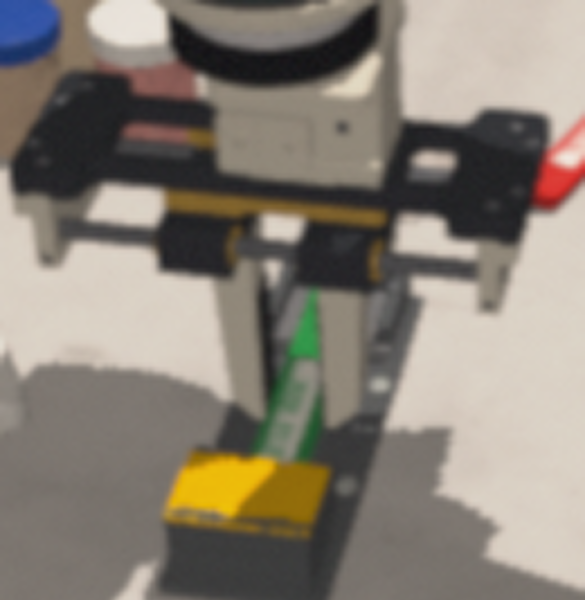

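View pics/t11.png

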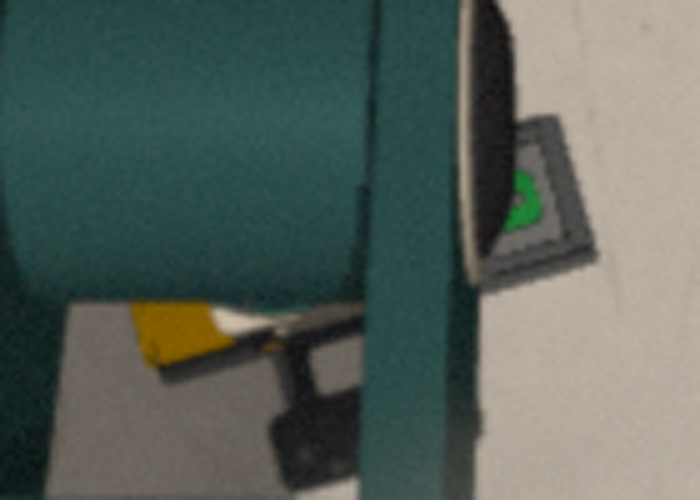

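The stick is nearly level (about 1°), with its stop end on the pad inside the wall (520,200 in the top crop). Releasing and rising straight up.

Emit:
{"api": "step_arm", "payload": {
  "linear": [
    [0,0,0],
    [0,0,0],
    [0,0,0],
    [0,0,0],
    [0,0,0]
  ],
  "yaw": [0,0,0,0,0],
  "grip": [50,50,50,50,50]
}}

```text
clock: 11.3
position: [0.5358, 0.0187, 0.0177]
tool_rot: [-0.094, 0.701, 0.094, 0.701]
ft_force: [0.5, 0.4, -0.5]
grip_width: 0.496
```

Emit:
{"api": "step_arm", "payload": {
  "linear": [
    [0,0,0],
    [-15,0,0],
    [-50,0,0],
    [-95,0,0],
    [-130,0,0]
  ],
  "yaw": [0,0,0,0,0],
  "grip": [50,50,50,50,50]
}}

```text
clock: 11.8
position: [0.5359, 0.0186, 0.1514]
tool_rot: [-0.094, 0.7, 0.094, 0.702]
ft_force: [1.0, 0.0, -0.5]
grip_width: 0.499
```

Emit:
{"api": "step_arm", "payload": {
  "linear": [
    [-40,0,0],
    [-60,-40,0],
    [-60,-90,0],
    [-60,-140,0],
    [-60,-190,0]
  ],
  "yaw": [0,0,0,0,0],
  "grip": [50,50,50,50,50]
}}

```text
clock: 12.3
position: [0.5861, -0.1665, 0.2094]
tool_rot: [-0.094, 0.7, 0.094, 0.701]
ft_force: [0.8, 0.4, -0.5]
grip_width: 0.498
```

Emit:
{"api": "step_arm", "payload": {
  "linear": [
    [0,-40,0],
    [0,-90,0],
    [0,-140,0],
    [0,-140,0],
    [0,-140,0]
  ],
  "yaw": [0,0,0,0,0],
  "grip": [50,50,50,50,50]
}}

```text
clock: 12.8
position: [0.6227, -0.3005, 0.208]
tool_rot: [-0.093, 0.701, 0.094, 0.701]
ft_force: [0.2, 0.5, 0.1]
grip_width: 0.502
```

```bash
python3 look.py 12
```

```text
12.9 cradle x,y -1.3 -328.9 0.20845540028558462 [-0.3 -0.5 -0.3] 0.49962029851505624
top 401 [-12.1 -74.9  19.2] [10.  55.5 27.6] tilt -0.3 z at 0,-27,50 [23.1 23.2 22.8] x -1.9
scene 222 [-11.9 -71.8  15. ] [12.5 31.8 25.5] tilt -0.4 z at 0,-27,50 [22.5 22.7 22.1] x -3.3
```

View pics/s12.png

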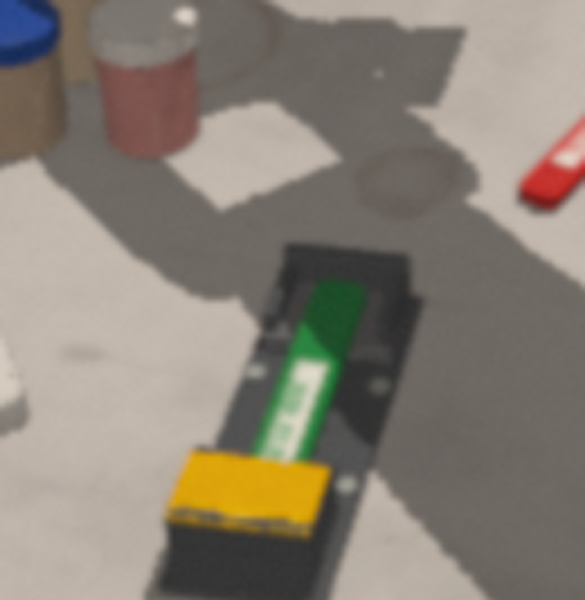

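View pics/t12.png

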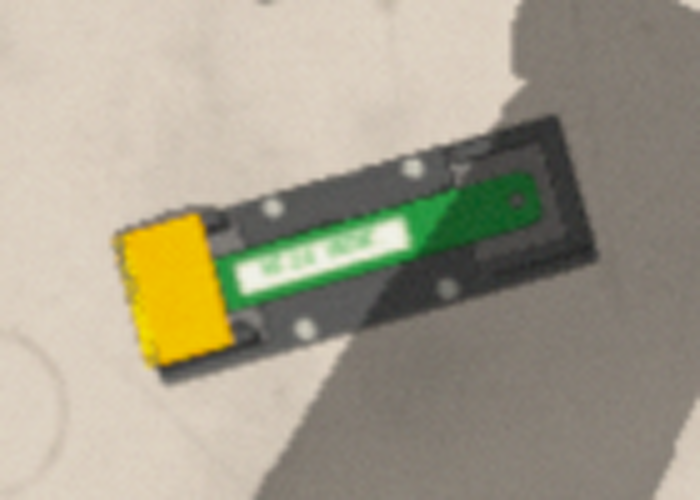

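The stick lies flat in the pocket, with its stop end at (540,195) in the top crop, inside the wall, and the other end under the yellow lip. Its top is at about 23 mm and the tilt about 0.3°. I'll check the bystanders, then hand in.

```bash
python3 - <<'E'
from h import *
from cell import sign_off,state
_,t=pickle.load(open("l.pkl","rb"));a=pickle.load(open("top.pkl","rb"))
c,_=pickle.load(open("l.pkl","rb"));b=pickle.load(open("scene.pkl","rb"))
for k,k0,boxes in((c,b,[(205,250,330,380),(218,266,378,418)]),):
  for y0,y1,x0,x1 in boxes:
    for q in(k0,k):
        h=cv2.cvtColor(q["pixels"][y0:y1,x0:x1],cv2.COLOR_BGR2HSV);ys,xs=np.nonzero(h[...,1]>110);print(xs.mean().round(1),ys.mean().round(1),len(xs))
print(sign_off())
E
```

```text
25.6 21.5 328
25.6 21.5 336
21.0 22.8 253
20.9 22.8 252
the job is handed in; nothing more can be done
None
```

The green stick is in its cradle: flat in the pocket, one end under the yellow lip, released, with the gripper well clear. I handed it in at about 12.9 s.

- **How it went:** I gripped the stick mid-length. The tool can't pitch, so I tilted the stick to about 16.5° by pressing its inner end lightly on the lip's top. I then slid the low end about 20 mm under the lip, lowered it until it swung level, let go and moved away.
- **Stick:** its top surface is at about 23 mm, matching the home height of 18.5 mm at the centre, and it is tilted about 0.3°. Its stop end is at y ≈ -75 mm, inside the stop wall at -83 mm, and it sits near mid-pocket.
- **Other sticks:** in the scene picture the red and blue sticks are within 0.1 pixel of where they started.
- **Forces:** the force readings I printed stayed around 1–2 N.
- **Checks that disagreed:** a few range-image tilt fits were off (for example -53° and +3°) when the arm hid most of the stick, so I ignored them. In the final look both cameras agreed.

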